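# Start the disc spinner on the craft table

### The arm

A 6-joint arm with a two-finger parallel gripper is mounted at the origin on the work surface. World frame = base frame: x ahead of the robot, y to its left, z up, the work surface at z = 0. Lengths are in m, angles in degrees, forces in N, time in s.
With the tool pointing down it reaches from about 0.35 to 0.875 m from the base axis. Payload 4.2 kg.
Tool frame: the origin (TCP) lies on the centre line of the jaws, within the pads' length; the fingertips stand 19 mm ahead of it and the grasp point (between the pads) is the TCP; x points along the fingers, y is the direction in which the jaws open and shut, and the axes are right-handed (so a half turn about x gives the same grasp; the last joint's range is limited). The gripper opens to 87 mm and grips with 3 to 60 N. Pads are 19 mm wide; open, the fingers measure 117 mm over their backs; the gripper's body (75 mm by 190 mm) begins 51 mm behind the grasp point.
Start: joints at [-59.496, 22.042, 0.453, 0, -68.411, -14.817], TCP at [0.169, -0.602, 0.242] pointing down, gripper open.
Joint ranges: [-179.83, 179.83], [-69.29, 118.12], [-61.27, 80.66], [-181.25, 117.63], [-171.15, -9.14], [-177.46, 177.46]. Speed limits (degrees/s): [159.86, 159.86, 180, 180, 180, 180].

### API

Orientations are given as a 3x3 rotation matrix whose columns are the frame's x, y, z axes.
In Python, from station import * gives the robot as it stands.
- The arm moves only by the shell command python3 -m creep 'ROWS'. ROWS is JSON, a list of rows, each a list of 5 numbers: the opening, from 0 (shut) to 1 (fully open), then the shift along the world's x, y, z in mm, then the turn about the world's z in rad. In form: [[jaw, x, y, z, turn], ...]. A call has exactly 8 rows; each row is the pose to reach, as a shift and turn from the pose measured when the call began; what a row does not reach only later rows make up. A row lasts 1/10 s, in which the tool goes at most 50 mm and 8.59 degrees, less where a joint would pass 70% of its speed; a pose out of reach is approached as far as the arm can. A call with a gripper value outside its range is refused whole. The fingers move at their own pace and stop on an object; the grip force is fixed at half the most. Time passes only in rows, so rows that repeat a pose let the fingers close, or fill a call up. It gives the time, the measured TCP pose, the force and the opening at its end, in the units of the state.
- sense(): the state, without advancing time (a new reading comes with each control period).
- capture(name): name is "scene" or "top"; returns a dict with "image" (420x560x3 uint8, blue, green, red), "z_map" (420x560 float32, m along the optical axis (not along the pixel's ray), 0 where there is no reading), "mtx" (3x3 intrinsics, pixels), "k1" (the pictures are not rectified: a ray, as slopes to the right and down, at radius r is drawn at 1 + k1 r^2 times it, then the intrinsics apply), "eye" and "attitude" of the camera in the world. Camera axes: x right, y up, looking along -z (the intrinsics and any distortion apply to the point x, -y, -z); pixel columns grow to the right and rows downward; lengths in m; the calibration is good to about 2 mm. A picture is of the moment at which its call begins.
- finish_job(): hands the job in, once; it reports no verdict.
Trained networks look in a picture, given as the dict that the camera call returned (one of the last four; its "shot" number tells which), for a name from the list of things; names that differ only in an ending like _2 or _b are one class to them, and where a whole thing is asked for, a point or a joint stands for the part that bears it (a point fixed in the world has none). Each returns a list of dicts, best first, with "confidence" (0 to 1); they miss things now and then, are a little off and sometimes report something else, mostly with a low value. They report only what shows in the picture. A call takes as long as a camera call.
- look_for(picture, thing): "box" ([left, top, right, bottom] in pixels, round what is visible of it).
- mark_of(picture, thing): "centre" ([column, row] in pixels: a listed point, or the origin of a listed thing).
The state is a dict: "time_s": time; "joints": joint angles; "joint_velocities": joint speeds; "effort": joint torques, N m; "tcp_pos": TCP position; "ee_rot": TCP orientation; "wrist_force": force on the tool from outside, world axes, zero at the start; "moment": the same for the moment, N m; "gripper_width": opening from 0.0 (shut) to 1.0 (fully open).
Only numpy, scipy, OpenCV 4.12 (cv2) and the standard library are available. Lean on these libraries where they do the work, as an engineer would, in place of code of your own. Each camera call takes 0.05 s, during which the arm holds its last target.

### The job

Start the disc spinner with just the fingers: first push down the raised end of its V-shaped power rocker until it has tipped fully over, then press the square key all the way down so that it stays in, and then press the big round start button all the way down and let it spring back. Leave the long bar-shaped key up, and do not pick up, push or knock over the spinning top, the glue stick or the tape dispenser.

Things in the scene. Friction and masses are not known exactly. Their poses are not given: they have to be found in the camera images.
- console: Disc spinner, fixed to the table: white box 300 x 330 x 45 mm, origin on the table, box from x = -95 to +205 mm; +x points away from the robot, yaw to 0.4 rad. On top a row of four white controls at x = -40, y = -108, -36, 36, 108 mm, in any order, black surrounds up to z = 50. A 160 mm card disc lies at x = +115, its top at z = 62, spindle to z = 82 mm.
- rocker (a joint): V-shaped power rocker plate, 55 mm along the console's x, 26 mm wide, pivoting about console y at the bottom of the V, 62 mm above the table. In rad: 0 = off, near half level, far half raised (far edge at 74 mm); 0.44 = fully on, far half level at 62 mm, near half raised. Starts at 0 to 0.08. Stays where left; stiff, 0.07 N m: 3 N at the far edge, 7 N at 10 mm from the pivot.
- rocker_press (a point): Point on the top face of the rocker's far (at first raised) half, mid-width, 22 mm from the pivot line: the place to press. It moves with the rocker, from about 71 mm above the table (off) to 62 mm (on); in the on position it lies 22 mm from the pivot in the console's +x.
- square_key (a joint): Square key, 22 x 22 mm. Value in m: 0 = up, 0.007 = fully down. Starts between 0 and 0.001; it has no spring and stays where it is left; moving it takes about 3.5 N.
- square_key_top (a point): Middle of the square key's top face, moving with it: 63 mm above the table when up, 56 mm when fully down.
- bar_key (a joint): Long narrow bar-shaped key, 46 mm (along the console's x) x 14 mm, not to be pressed. Value in m: 0 = up, 0.007 = fully down. Starts between 0 and 0.001; stays where it is left; moving it takes about 3.5 N.
- bar_key_top (a point): Middle of the bar key's top face, 63 mm above the table when up.
- start_button (a joint): Big round start button, diameter 38 mm. Value in m: 0 = up, 0.007 = fully down. A spring returns it: 1.5 N begins to move it, 4.5 N holds it fully down.
- start_button_top (a point): Middle of the start button's top face, moving with it: 63 mm above the table when up, 56 mm when fully down.
- spinning_top: Loose cardboard disc (diameter 84 mm, 6 mm thick) lying flat with an upright wooden dowel (diameter 10 mm, top 61 mm above the table), standing between the console and the robot. Origin: centre of its underside, z up. Leave alone.
- glue_stick: Loose upright white glue stick with a grey cap, diameter 29 mm, 85 mm tall, beside the console on its -y side. Origin: centre of its underside, z up. Leave alone.
- tape_dispenser: Loose white desk tape dispenser 150 mm long (x) x 60 mm wide (y), 100 mm tall with its tape roll, 0.8 kg, beside the console on its +y side. Origin: centre of its underside, z up. Leave alone.

How it is judged:
By the outcome, as a careful person would: the job done as asked, in the order asked, and still so for the second after the job is handed in, with the robot touching nothing.
It also fails if it takes over 45 s, if anything falls off the work surface, if the arm or the gripper's body presses on something with over 40 N, if the wrist force passes 120 N, or if a joint passes its speed limit or range.

## Working session

There is one attempt and no reset: what is moved stays moved. The work goes in short steps, Python scripts to look and compute and a shell command to move; the robot and the scene stay as the last step left them, time stands still between calls to the robot, and variables do not carry over. Pictures are saved under pics/ and viewed, and the job is handed in when it is done.

```bash
mkdir -p pics
cat > h.py <<'E'
from station import *
import numpy as np, cv2
def world(p,uv,win=2,z=None):
    K=np.array(p["mtx"]);d=np.array([p["k1"],0,0,0,0],float)
    s=cv2.undistortPoints(np.array([[uv]],float),K,d)[0,0]
    R=np.array(p["attitude"]);e=np.array(p["eye"])
    r=R@np.array([s[0],-s[1],-1.])
    if z is not None: return e+r*(z-e[2])/r[2]
    u,v=int(round(uv[0])),int(round(uv[1]))
    w=p["z_map"][v-win:v+win+1,u-win:u+win+1];w=w[w>0]
    return e+r*np.median(w)
E
python3 - <<'E'
from h import *
s=sense();print(s["time_s"],s["tcp_pos"],s["gripper_width"],s["wrist_force"],np.round(s["ee_rot"],3))
for n in("top","scene"):
    p=capture(n);cv2.imwrite(f"pics/{n}0.png",p["image"])
    print(n,p["eye"],np.round(p["attitude"],2).tolist())
    for t in("rocker_press","square_key_top","bar_key_top","start_button_top","console","spinning_top","glue_stick","tape_dispenser","rocker"):
        m=mark_of(p,t)
        for k in m[:2]: print(t,round(k["confidence"],2),np.round(k["centre"],1),np.round(world(p,k["centre"]),4))
E
```

```text
0.0 [ 0.168857   -0.60119016  0.24049209] 1.0004774413462971 [ 0.82083083 -0.46570569 -0.24021107] [[-0.001 -0.27   0.963]
 [ 0.002  0.963  0.27 ]
 [-1.     0.002 -0.   ]]
top [0.46841093 0.07000262 0.92858678] [[-0.01, 1.0, -0.09], [-1.0, -0.01, -0.02], [-0.02, 0.09, 1.0]]
rocker_press 0.82 [287.6 181. ] [0.6017 0.0751 0.0711]
square_key_top 0.7 [319.8 198.6] [0.5642 0.0064 0.0633]
bar_key_top 0.47 [252.1 184.8] [0.5957 0.152  0.0616]
start_button_top 0.48 [356.7 202.6] [ 0.5548 -0.0722  0.0635]
console 0.89 [309.3 181.8] [0.6035 0.0276 0.0452]
spinning_top 0.92 [260.2 246.7] [0.4624 0.1348 0.0595]
glue_stick 0.57 [396.1 171.2] [ 0.6309 -0.1716  0.013 ]
tape_dispenser 0.92 [188.3 158.6] [0.6614 0.2993 0.0307]
tape_dispenser 0.66 [310.4 183. ] [0.6009 0.0252 0.0447]Traceback (most recent call last):
  File "<stdin>", line 7, in <module>
ValueError: it knows: bar_key_top, console, glue_stick, rocker_press, spinning_top, square_key_top, start_button_top, tape_dispenser
```

View pics/top0.png

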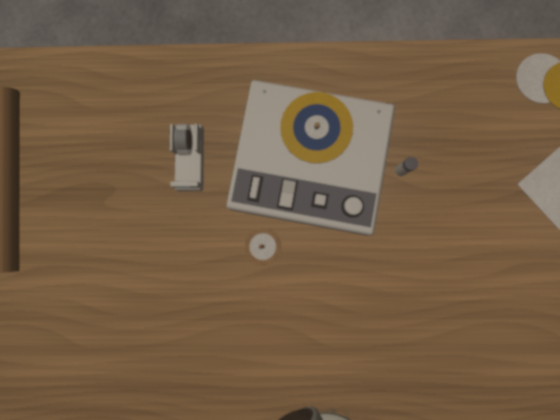

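Run:
```python
from h import *
for n in("scene",):
    p=capture(n);cv2.imwrite(f"pics/{n}0.png",p["image"])
    print(n,p["eye"])
    for t in("rocker_press","square_key_top","bar_key_top","start_button_top","console","spinning_top","glue_stick","tape_dispenser"):
        m=mark_of(p,t)
        for k in m[:2]: print(t,round(k["confidence"],2),np.round(k["centre"],1),np.round(world(p,k["centre"]),4))
```

```text
scene [ 0.97620248 -0.69804761  0.65097813]
rocker_press 0.69 [299.4 217.2] [0.5929 0.0754 0.0688]
bar_key_top 0.65 [312.1 205.1] [0.5908 0.1519 0.0614]
start_button_top 0.51 [253.2 239.8] [ 0.54   -0.0534  0.0639]
start_button_top 0.21 [310.5 206.3] [0.5893 0.1455 0.0607]
console 0.69 [297.5 251.2] [ 0.6374 -0.0186  0.0448]
console 0.18 [258.6 308.3] [ 0.6423 -0.1957  0.0234]
spinning_top 0.67 [269.6 213.4] [0.4722 0.133  0.0073]
glue_stick 0.65 [258.3 310. ] [ 0.6414 -0.1956  0.0181]
tape_dispenser 0.72 [356.8 202.8] [0.6721 0.2718 0.0284]
```

View pics/scene0.png

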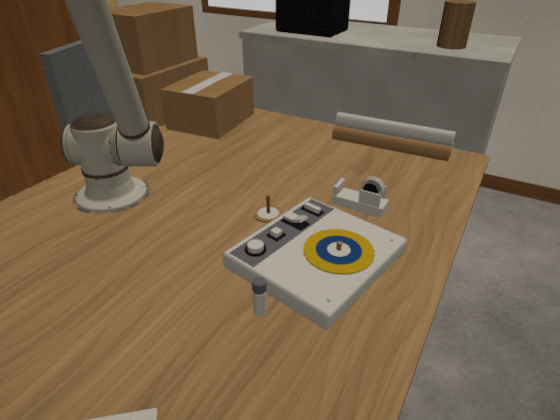

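The top view shows, left to right, the bar key (254,187), rocker (288,194), square key (320,200) and start button (353,206). The spinning top is at (262,246), the glue stick at (406,166) and the tape dispenser at (187,158). Next I'll refine the console pose geometrically.

```bash
cat > fit.py <<'E'
from h import *
from scipy.optimize import least_squares
def cloud(p):
    K=np.array(p["mtx"]);H,W=p["z_map"].shape
    g=np.stack(np.meshgrid(np.arange(W),np.arange(H)),-1).reshape(-1,1,2).astype(float)
    s=cv2.undistortPoints(g,K,np.array([p["k1"],0,0,0,0.]))[:,0]
    z=p["z_map"].reshape(-1,1)
    return (np.c_[s[:,0],-s[:,1],-np.ones(len(s))]*z@np.array(p["attitude"]).T+np.array(p["eye"])).reshape(H,W,3)
E
python3 - <<'E'
from fit import *
p=capture("top");C=cloud(p);im=p["image"]
cv2.imwrite("pics/zoom1.png",cv2.resize(im[150:260,210:400],None,fx=4,fy=4,interpolation=cv2.INTER_CUBIC))
m=((C[...,2]>.035)&(C[...,2]<.09)).astype(np.uint8)
n,l,st,c=cv2.connectedComponentsWithStats(m);i=1+np.argmax(st[1:,4]);
P=C[l==i];print(len(P))
(cx,cy),(w,h),a=cv2.minAreaRect(P[:,:2].astype(np.float32)*1000);print(cx,cy,w,h,a)
# controls: bright in dark band
g=im.min(axis=2)
for name,uv in dict(bar=(254,187),rocker=(288,194),sq=(320,200),btn=(353,206)).items():
    u,v=uv;R=np.zeros(g.shape,np.uint8);R[v-18:v+18,u-13:u+13]=1
    b=((g>110)&(R>0)).astype(np.uint8);n,l,st,c=cv2.connectedComponentsWithStats(b)
    j=l[v,u]; 
    print(name,c[j],st[j],np.round(world(p,c[j],z=.063),4),"depthz",np.round(np.median(C[l==j][:,2]),4))
for t in("square_key_top","start_button_top","rocker_press"):
    q=mark_of(p,t)[0];print(t,q["centre"],world(p,q["centre"],z=.063 if t[0]=='s' else .071))
E
```

```text
19546
662.401123046875 23.956100463867188 330.2023010253906 300.1988220214844 78.98434448242188
bar [254.02912621 187.00970874] [250 178   9  20 103] [0.5906 0.1477 0.063 ] depthz 0.0621
rocker [286.89513109 193.6329588 ] [280 181  14  26 267] [0.5756 0.0769 0.063 ] depthz 0.0641
sq [319.65822785 199.20253165] [315 195  10  10  79] [0.5629 0.0067 0.063 ] depthz 0.0629
btn [352.87619048 205.33809524] [345 198  17  16 210] [ 0.5491 -0.064   0.063 ] depthz 0.0638
square_key_top [353.5, 206.5] [ 0.54655798 -0.06524969  0.063     ]
start_button_top [353.3, 203.1] [ 0.55386414 -0.06499079  0.063     ]
rocker_press [287.2, 180.6] [0.602627  0.0759567 0.071    ]
```

View pics/zoom1.png

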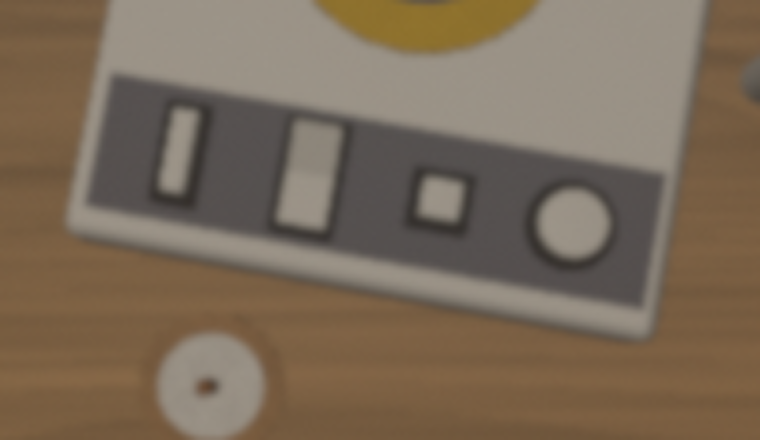

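```bash
python3 -m creep '[[0,20,32,0,-0.05],[0,46,72,0,-0.12],[0,72,113,0,-0.2],[0,98,154,0,-0.28],[0,124,195,0,-0.36],[0,150,236,0,-0.42],[0,176,277,0,-0.465],[0,200,314,0,-0.465]]'
```

```text
time_s: 1.9
tcp_pos: [0.3698, -0.2858, 0.242]
ee_rot: [[0.001, 0.19, 0.982], [-0.0, 0.982, -0.19], [-1.0, -0.0, 0.001]]
wrist_force: [0.5, -1.8, 0.7]
gripper_width: 0.36
```

```bash
python3 -m creep '[[0,25,40,0,0],[0,50,79,0,0],[0,76,119,0,0],[0,101,159,0,0],[0,127,200,0,0],[0,152,240,-10,0],[0,178,280,-30,0],[0,200,315,-50,0]]' && python3 -m creep '[[0,14,22,-10,0],[0,26,42,-25,0],[0,27,44,-45,0],[0,28,44,-65,0],[0,28,44,-80,0],[0,28,44,-85,0],[0,28,44,-85,0],[0,28,44,-85,0]]'
```

```text
time_s: 2.7
tcp_pos: [0.5712, 0.0313, 0.1922]
ee_rot: [[0.003, 0.189, 0.982], [0.0, 0.982, -0.189], [-1.0, 0.001, 0.003]]
wrist_force: [0.9, -0.8, 0.4]
gripper_width: 0.003
time_s: 3.5
tcp_pos: [0.5998, 0.0754, 0.1081]
ee_rot: [[0.005, 0.189, 0.982], [0.0, 0.982, -0.189], [-1.0, 0.001, 0.005]]
wrist_force: [1.1, 0.0, 0.4]
gripper_width: 0.007
```

```bash
python3 -m creep '[[0,-2,-2,-5,0],[0,-2,-2,-10,0],[0,-2,-2,-14,0],[0,-2,-2,-17,0],[0,-2,-2,-20,0],[0,-2,-2,-23,0],[0,-2,-2,-25,0],[0,-2,-2,-26,0]]'
python3 - <<'E'
from h import *
p=capture("scene");cv2.imwrite("pics/s2.png",cv2.resize(p["image"][170:290,210:370],None,fx=4,fy=4,interpolation=cv2.INTER_CUBIC))
E
```

```text
time_s: 4.3
tcp_pos: [0.5985, 0.0737, 0.0823]
ee_rot: [[0.007, 0.189, 0.982], [0.001, 0.982, -0.189], [-1.0, 0.002, 0.006]]
wrist_force: [1.6, 0.1, 3.2]
gripper_width: 0.006
```

View pics/s2.png

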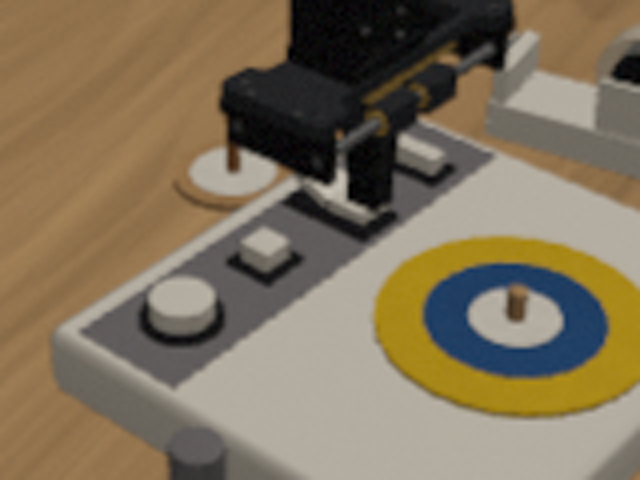

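The finger at (370,190) in the zoom is on the far half, and the near half is rising. I'll press on until it stops.

```bash
python3 -m creep '[[0,0,0,-1,0],[0,0,0,-1.5,0],[0,0,0,-2,0],[0,0,0,-2.5,0],[0,0,0,-3,0],[0,0,0,-3.5,0],[0,0,0,-3.5,0],[0,0,0,-3.5,0]]'
```

```text
time_s: 5.15
tcp_pos: [0.5983, 0.0738, 0.0813]
ee_rot: [[0.007, 0.188, 0.982], [0.001, 0.982, -0.188], [-1.0, 0.002, 0.007]]
wrist_force: [-3.2, -0.6, 16.3]
gripper_width: 0.002
```

```bash
python3 -m creep '[[0,0,0,10,0],[0,0,0,25,0],[0,-5,-10,35,0],[0,-15,-30,35,0],[0,-26,-50,35,0],[0,-36,-67,35,0],[0,-36,-67,30,0],[0,-36,-67,25,0]]'
python3 - <<'E'
from fit import *
p=capture("scene");cv2.imwrite("pics/s3.png",cv2.resize(p["image"][170:290,210:370],None,fx=4,fy=4,interpolation=cv2.INTER_CUBIC))
p=capture("top");cv2.imwrite("pics/t3.png",cv2.resize(p["image"][150:260,210:400],None,fx=4,fy=4,interpolation=cv2.INTER_CUBIC))
q=mark_of(p,"rocker_press");print([(k["confidence"],k["centre"],world(p,k["centre"])) for k in q[:1]])
E
```

```text
time_s: 5.95
tcp_pos: [0.5616, 0.0057, 0.1058]
ee_rot: [[0.006, 0.19, 0.982], [0.001, 0.982, -0.19], [-1.0, 0.002, 0.006]]
wrist_force: [0.2, 0.5, -0.5]
gripper_width: 0.007
[(0.56, [189.1, 160.4], array([0.65729434, 0.29749485, 0.03041929]))]
```

View pics/s3.png

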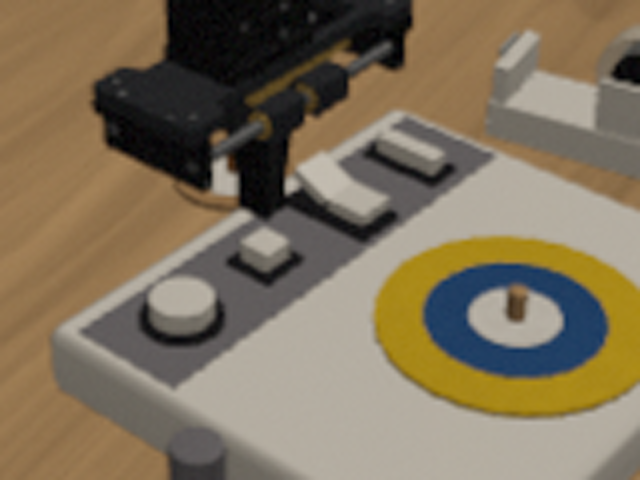

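View pics/t3.png

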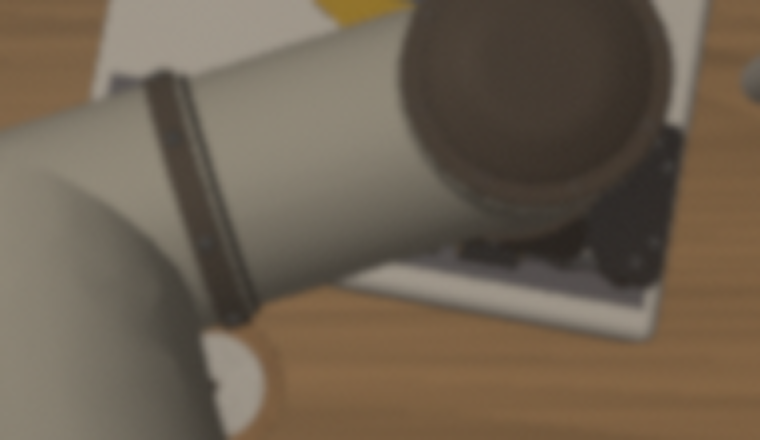

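Scene zoom: the rocker's far half (365,205) is now level and its near half (320,175) raised. The finger is above the square key (265,248). The top view is blocked by the arm. Next, press the square key.

```bash
python3 -m creep '[[0,0,1,-8,0],[0,0,1,-16,0],[0,0,1,-21,0],[0,0,1,-24,0],[0,0,1,-26,0],[0,0,1,-28,0],[0,0,1,-30,0],[0,0,1,-31,0]]' && python3 -m creep '[[0,0,0,-0.5,0],[0,0,0,-1,0],[0,0,0,-1.5,0],[0,0,0,-2,0],[0,0,0,-2.5,0],[0,0,0,-2.5,0],[0,0,0,-2.5,0],[0,0,0,-2.5,0]]'
```

```text
time_s: 6.9
tcp_pos: [0.562, 0.0079, 0.0753]
ee_rot: [[0.005, 0.188, 0.982], [-0.0, 0.982, -0.188], [-1.0, 0.001, 0.005]]
wrist_force: [-5.2, 2.3, 11.7]
gripper_width: 0.001
time_s: 7.7
tcp_pos: [0.562, 0.0079, 0.0752]
ee_rot: [[0.006, 0.187, 0.982], [-0.0, 0.982, -0.187], [-1.0, 0.001, 0.006]]
wrist_force: [-6.7, 2.4, 15.5]
gripper_width: 0.003
```

```bash
python3 -m creep '[[0,0,0,10,0],[0,0,0,22,0],[0,0,0,31,0],[0,-4,-22,31,0],[0,-9,-47,31,0],[0,-13.5,-72,31,0],[0,-13.5,-72,30,0],[0,-13.5,-72,28,0]]'
python3 - <<'E'
from fit import *
p=capture("scene");cv2.imwrite("pics/s4.png",cv2.resize(p["image"][170:290,210:370],None,fx=4,fy=4,interpolation=cv2.INTER_CUBIC))
E
```

```text
time_s: 8.5
tcp_pos: [0.549, -0.0644, 0.1035]
ee_rot: [[0.007, 0.188, 0.982], [-0.0, 0.982, -0.188], [-1.0, 0.001, 0.007]]
wrist_force: [-0.2, -0.0, 0.6]
gripper_width: 0.004
```

View pics/s4.png

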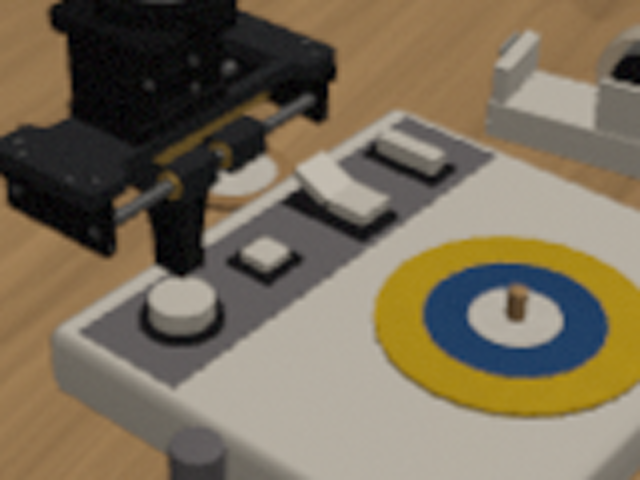

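The square key (267,253) now sits visibly lower, the rocker is still on, and the finger is above the start button (182,305).

```bash
python3 -m creep '[[0,0,0,-8,0],[0,0,0,-15,0],[0,0,0,-19,0],[0,0,0,-22,0],[0,0,0,-24,0],[0,0,0,-26,0],[0,0,0,-28,0],[0,0,0,-29,0]]' && python3 -m creep '[[0,0,0,-0.5,0],[0,0,0,-1,0],[0,0,0,-1.5,0],[0,0,0,-2,0],[0,0,0,-2.5,0],[0,0,0,-2.5,0],[0,0,0,-2.5,0],[0,0,0,-2.5,0]]'
```

```text
time_s: 9.35
tcp_pos: [0.5487, -0.0638, 0.0753]
ee_rot: [[0.006, 0.187, 0.982], [-0.0, 0.982, -0.187], [-1.0, 0.001, 0.006]]
wrist_force: [-5.6, 3.9, 14.8]
gripper_width: 0.005
time_s: 10.15
tcp_pos: [0.5487, -0.0638, 0.0752]
ee_rot: [[0.007, 0.186, 0.983], [-0.001, 0.983, -0.186], [-1.0, 0.001, 0.007]]
wrist_force: [-6.7, 3.0, 16.3]
gripper_width: 0.008
```

```bash
python3 -m creep '[[0,0,0,10,0],[0,0,0,30,0],[0,0,0,60,0],[0,0,0,95,0],[0,-10,-15,130,0],[0,-30,-50,150,0],[0,-55,-90,160,0],[0,-80,-130,160,0]]' && python3 -m creep '[[0,-20,-40,0,0],[0,-40,-80,0,0],[0,-60,-120,0,0],[0,-80,-160,0,0],[0,-95,-190,0,0],[0,-100,-200,0,0],[0,-100,-200,0,0],[0,-100,-200,0,0]]'
python3 - <<'E'
from fit import *
p=capture("scene");cv2.imwrite("pics/s5.png",cv2.resize(p["image"][170:320,210:400],None,fx=4,fy=4,interpolation=cv2.INTER_CUBIC))
p=capture("top");cv2.imwrite("pics/t5.png",cv2.resize(p["image"][110:260,160:420],None,fx=3,fy=3,interpolation=cv2.INTER_CUBIC))
C=cloud(p)
for n,(u,v) in dict(bar=(254,187),rfar=(290,187),rnear=(285,202),sq=(320,199),btn=(353,205)).items():print(n,np.round(np.median(C[v-2:v+3,u-2:u+3,2]),4))
for t in("rocker_press","spinning_top","glue_stick","tape_dispenser"):
    q=mark_of(p,t);print(t,[(round(k["confidence"],2),k["centre"]) for k in q[:1]])
print(sense()["time_s"],sense()["wrist_force"],sense()["tcp_pos"])
E
```

```text
time_s: 10.95
tcp_pos: [0.4691, -0.1951, 0.2375]
ee_rot: [[0.012, 0.184, 0.983], [-0.002, 0.983, -0.184], [-1.0, 0.0, 0.013]]
wrist_force: [1.0, -0.4, -0.8]
gripper_width: 0.009
time_s: 11.75
tcp_pos: [0.3694, -0.3947, 0.2373]
ee_rot: [[0.013, 0.184, 0.983], [-0.002, 0.983, -0.184], [-1.0, 0.001, 0.013]]
wrist_force: [0.0, 0.7, -0.3]
gripper_width: 0.007
bar 0.0621
rfar 0.0625
rnear 0.0722
sq 0.0561
btn 0.0639
rocker_press [(0.75, [289.0, 180.7])]
spinning_top [(0.8, [262.0, 249.0])]
glue_stick []
tape_dispenser [(0.72, [190.5, 161.1])]
12.05 [ 0.45712004 -0.69343332  0.40855228] [ 0.36971533 -0.39439078  0.23764386]
```

View pics/s5.png

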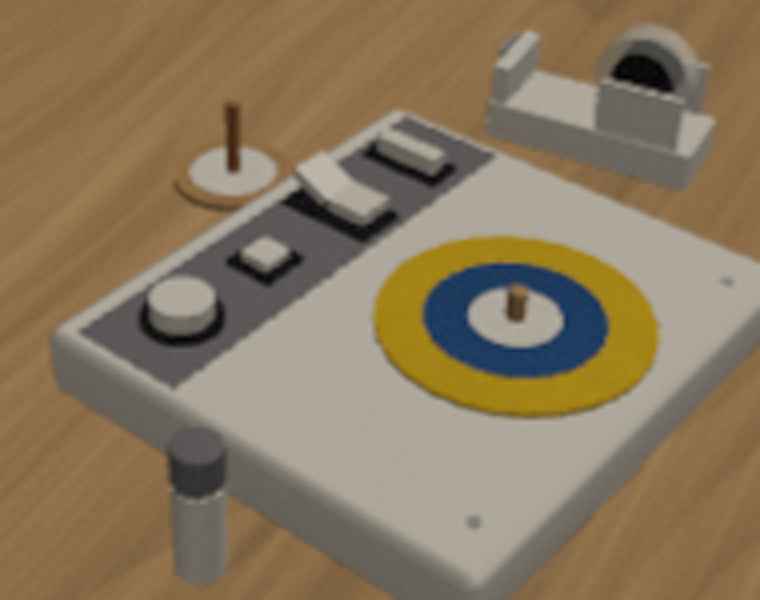

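View pics/t5.png

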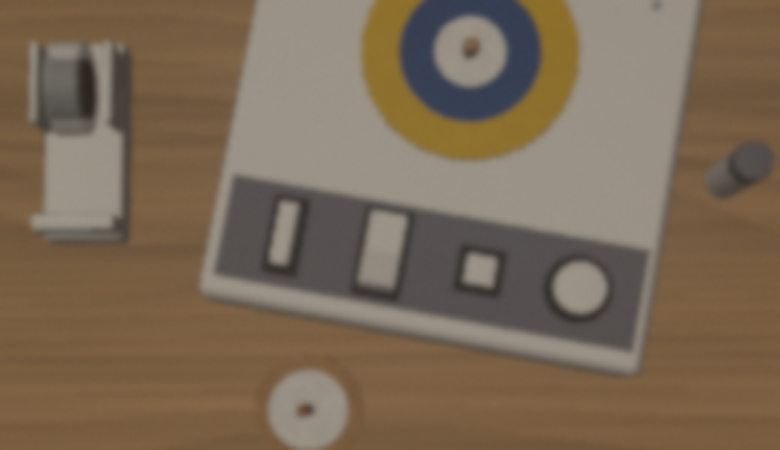

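Depths from the top camera: rocker far half 62.5 mm and near half 72 mm (on), square key 56.1 mm (down), button 63.9 mm (sprung back), bar key 62.1 mm (unchanged). The loose objects stand where they were, and the arm is clear.

```bash
python3 -c "
from station import *
print(finish_job())"
```

```text
the job is handed in; nothing more can be done
None
```

The spinner was started in the order you asked, using the closed fingertips, and handed in after about 12 s of the 45 s allowed. `finish_job` gives no verdict, so the checks below are all I have.

| Control | At the hard stop | Last top-camera reading |
|---|---|---|
| Rocker, pressed on its raised far half | fingertips at 62 mm, about 16 N | far half 62.5 mm, near half raised to 72 mm: fully on |
| Square key | fingertips at 56 mm, about 15 N | 56.1 mm: down and staying in |
| Start button | fingertips at 56 mm, about 16 N | 63.9 mm: sprung back up |
| Bar key | not touched | 62.1 mm, same as at the start: still up |

In the last pictures the spinning top, glue stick and tape dispenser stand where they were. The arm was clear of everything, with wrist force near zero.

**Disagreements:**
- **Network points:** The networks' points for the rocker, square key and button were a few mm off or sometimes on the wrong part. I used the console outline and the controls' segmented outlines instead, which agreed within about 1 mm.
- **Glue stick:** The network missed it in the last top picture, so I checked it by eye in both views.
- **Rocker, mid-task:** The arm blocked the top view right after the rocker press. I confirmed the rocker from the scene view then, and from the top view at the end.

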